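Draw the LED bar out of the sign housing

ROBOT

A 6-joint arm with a two-finger parallel gripper is mounted at the origin on the work surface. World frame = base frame: x ahead of the robot, y to its left, z up, the work surface at z = 0. Lengths are in m, angles in rad, forces in N, time in s.
With the tool pointing down it reaches from about 0.35 to 0.775 m from the base axis. Payload 7.3 kg.
Tool frame: the origin (TCP) lies between the finger pads; the fingertips stand 8 mm ahead of it and the grasp point (between the pads) lies 11 mm behind it (robot.nose_length is the distance from the TCP to the fingertips, in m); z points along the fingers, y is the line along which they close (so a half turn about z gives the same grasp; the last joint's range is limited). The gripper opens to 92 mm and grips with 3 to 60 N. Pads are 19 mm wide; open, the fingers measure 130 mm over their backs; the gripper's body (75 mm by 190 mm) begins 47 mm behind the grasp point.
Start: joints at [-1.286, 0.342, 1.524, -0, 1.275, -0.146], TCP at [0.219, -0.477, 0.235] pointing down, gripper open.
Joint ranges: [-2.53, 2.53], [-0.77, 2.02], [0.04, 2.7], [-1, 4.14], [0.28, 2.66], [-3.11, 3.11]. Speed limits (rad/s): [2.57, 2.57, 3.14, 3.14, 3.14, 3.14].

INTERFACE

Orientations are given as [roll, pitch, yaw] about the fixed x, y, z axes, in that order (R = Rz(yaw) Ry(pitch) Rx(roll)).
In Python, from cell import robot gives the robot as it stands. The module is installed in compiled form; this text tells all that it offers.
- The arm moves only by the shell command python3 -m jog 'ROWS' [FORCE]. ROWS is JSON, a list that holds one entry, the list of rows, each a list of 5 numbers: the gripper's target within -1 to 1 (fully open at 1, half-way at 0, shut at -1), then the shift along the tool's x, y, z in m, then the turn about the tool's z in rad. A call has 1 to 5 rows; each row is the pose to reach, as a shift and turn from the pose commanded when the call began, along the tool's axes at that moment; what a row does not reach only later rows make up. A row lasts 1/12 s, in which the tool goes at most 41.7 mm and 7.16 degrees, less where a joint would pass 70% of its speed; a pose out of reach is approached as far as the arm can. A call with a gripper value outside its range is refused whole. The fingers move at their own pace and stop on an object; FORCE is the grip in N (left out, the last holds). Time passes only in rows, so rows that repeat a pose let the fingers close. It gives the time, the measured TCP pose, the force, the opening and the grip force at its end, in the units of the state.
- robot.observe(): the state, without advancing time (a new reading comes with each control period).
- robot.read_camera(name): name is "scene" or "top" or "wrist"; returns the picture (400x640x3 uint8, red, green, blue); there is no depth.
- robot.camera_model(name): a dict with "camera_matrix" (3x3 intrinsics, pixels), "position" and "attitude" of the camera in the world; the wrist camera has in their place "mount" (4x4, takes a point from camera to tool coordinates, whose origin is the TCP and whose axes are the flange's). Camera axes: x right, y down, z forward; pixel columns grow to the right and rows downward; lengths in m; the calibration is good to about 2 mm. A picture is of the moment at which its call begins: read the wrist's pose just before it. camera_model takes no time and is no camera call.
- robot.hand_in(): hands the job in; it is judged then, once.
The state is a dict: "time": time; "qpos": joint angles; "qvel": joint speeds; "joint_efforts": joint torques, N m; "tool_pos": TCP position; "tool_rot": TCP orientation; "contact_force": force on the tool from outside, world axes, zero at the start; "torque": the same for the moment, N m; "opening": finger opening in m; "grip_force": force on a finger pad.
Only numpy, scipy, OpenCV 4.12 (cv2) and the standard library are available. Lean on these libraries where they do the work, as an engineer would, in place of code of your own. Each camera call takes 0.05 s, during which the arm holds its last target. There are 200 camera calls.

TASK

A white LED bar lies loose in the open grey sign housing, both its ends caught under the red hoods at the housing's ends, so it will not lift straight out. Take hold of it, slide it end-first under one hood, tip the other end up and draw it out diagonally through the opening, without dragging the housing from its place or disturbing the other things on the bench. Finish while still holding the bar in the gripper, at rest over the housing, with all of it at least 50 mm higher than the hoods.

Things in the scene. Friction and masses are not known exactly. Their poses are not given: they have to be found in the camera images.
- housing: (All sizes in mm.) Grey sheet-metal tray, red hood over each end, loose on the bench, 2.4 kg. Outside 166 (its x) x 366 (its y) x 76 tall (z), walls and floor 3 thick. Between the hoods is the mouth, open above: 200 long (y from -100 to 100), 160 wide, side walls 76 tall. Two cross ribs 6 thick stand on the floor at y = -60 and 60, tops 25 above the bench. Origin: centre of the underside, z up.
- light_bar: White rigid LED bar, 20 (x) x 250 (y, its length) x 20 (z), about 0.16 kg, yellow LEDs on top, black end caps. Starts level on the two ribs, underside 25 above the bench, along the housing's y within 3 degrees, its middle within 12 lengthwise and 6 sideways of the housing's. Origin: centre of its underside.
- bar_mid (a point): centre of the LED bar (its centre of mass)
- bar_end_a (a point): centre of the bar's end face at its +y end, 125 from the middle
- bar_end_b (a point): centre of the bar's end face at its -y end, 125 from the middle
- hood_a (a point): middle of the top of the hood at the housing's +y end, 140 from the housing's middle. Each hood covers the last 83 of the length, is 3 thick, closed at its outer end and sides; top 76, underside 73 above the bench
- hood_b (a point): middle of the top of the like hood at the housing's -y end, 140 from the housing's middle
- meter: Bystander: yellow handheld multimeter lying flat, 150 x 75 x 34 mm; leave it where it is. Origin: centre of the underside.
- cleaner: Bystander: blue bottle with red cap, 62 diameter, 160 tall mm; leave it where it is. Origin: centre of the underside.
- tape: Bystander: green ring of tape lying flat, 104 diameter, 24 tall mm; leave it where it is. Origin: centre of the underside.
- screw_tray: Bystander: small open blue tray, 110 x 85 x 40 mm; leave it where it is. Origin: centre of the underside.
- driver_box: Bystander: flat aluminium LED power supply box, 160 x 60 x 36 mm; leave it where it is. Origin: centre of the underside.
- torque_driver: Bystander: black torque screwdriver with red collar, lying along its x, 230 long, 34 tall mm; leave it where it is. Origin: centre of the underside.

How it is judged:
On the way:
1. the bar stands tilted through the mouth: one end raised above the hoods, the other still inside the housing below hood level (((z of bar_end_a in the frame of housing above 0.08 m and z of bar_end_b in the frame of housing below 0.065 m) or (z of bar_end_b in the frame of housing above 0.08 m and z of bar_end_a in the frame of housing below 0.065 m))), for 0.1 s.
At the end, for the whole second after the job is handed in: The bar is held still in the fingers, both its ends more than 50 mm higher than the hoods (126 mm above the bench), its middle within 150 mm of the housing's middle seen from above, not touching the housing; the housing stands within 30 mm of where it was (height (world z) of each of bar_end_a, bar_end_b above 0.126 m and horizontal distance between bar_mid and housing below 0.15 m and contact force between light_bar and the fingers above 1 N and contact force between light_bar and housing below 0.2 N and linear speed of light_bar below 0.03 m/s and angular speed of light_bar below 0.2 rad/s and distance of each of hood_a, hood_b from where it was at the start of the episode below 0.03 m); the arm keeps its last pose, push and grip.
It fails at once if the housing is dragged or lifted more than 30 mm from its place (distance of any of hood_a, hood_b from where it was at the start of the episode above 0.03 m).
It fails at once if a bystander is moved more than 30 mm (distance of any of meter, cleaner, tape, screw_tray, driver_box, torque_driver from where it was at the start of the episode above 0.03 m).
It also fails if it takes over 38 s, if anything falls off the work surface, if the arm or the gripper's body presses on something with over 40 N, if the wrist force passes 120 N, or if a joint passes its speed limit or range.

## Working session

There is one attempt and no reset: what is moved stays moved. The work goes in short steps, Python scripts to look and compute and a shell command to move; the robot and the scene stay as the last step left them, time stands still between calls to the robot, and variables do not carry over. Pictures are saved under pics/ and viewed, at most 10 in all, crops included, and the job is handed in when it is done.

```bash
mkdir -p pics; python3 - <<'E'
from cell import robot
import cv2,numpy as np
for n in("top","scene"):
    cv2.imwrite(f"pics/{n}0.png",robot.read_camera(n)[:,:,::-1]); print(n,robot.camera_model(n))
print(robot.camera_model("wrist")); print(robot.observe())
E
```

```text
top {'camera_matrix': array([[442.13436702,   0.        , 321.87715816],
       [  0.        , 442.13436702, 194.61342434],
       [  0.        ,   0.        ,   1.        ]]), 'position': array([ 0.25053792, -0.01357922,  1.58311746]), 'attitude': array([-2.97926964,  0.01749773, -1.59816862])}
scene {'camera_matrix': array([[370.53597224,   0.        , 317.53030666],
       [  0.        , 370.53597224, 201.56450286],
       [  0.        ,   0.        ,   1.        ]]), 'position': array([1.45848753, 0.27808437, 1.16643474]), 'attitude': array([-2.40601989, -0.00615167,  1.84991824])}
{'camera_matrix': array([[327.51366678,   0.        , 323.22542533],
       [  0.        , 327.51366678, 204.0614964 ],
       [  0.        ,   0.        ,   1.        ]]), 'mount': array([[ 1.34551853e-04, -9.58890416e-01, -2.83776588e-01,
         7.77599064e-02],
       [ 9.99999309e-01,  4.60370202e-04, -1.08145925e-03,
         9.07909102e-05],
       [ 1.16764319e-03, -2.83776246e-01,  9.58889816e-01,
        -1.50152236e-01],
       [ 0.00000000e+00,  0.00000000e+00,  0.00000000e+00,
         1.00000000e+00]])}
{'time': 0.1, 'qpos': array([-1.28601330e+00,  3.42656083e-01,  1.52491231e+00,  3.60397396e-05,
        1.27538787e+00, -1.46024923e-01]), 'qvel': array([-8.12813340e-04, -6.38425013e-04, -4.67026645e-03,  1.23777905e-04,
       -4.45930564e-05,  9.77136538e-04]), 'joint_efforts': array([ 2.00236376e-03, -4.32003558e+01, -2.44694799e+01,  7.20082107e-02,
        5.26959740e-02, -4.86080432e-05]), 'tool_pos': array([ 0.21916342, -0.47668899,  0.23411608]), 'tool_rot': array([-3.14024857e+00, -2.32511429e-04,  4.30797277e-01]), 'contact_force': array([-0.00746425,  0.03537232, -0.71748484]), 'torque': array([0.00415872, 0.08549371, 0.02730386]), 'grip_force': 0.0, 'opening': 0.09171176145252384}
```

View pics/top0.png

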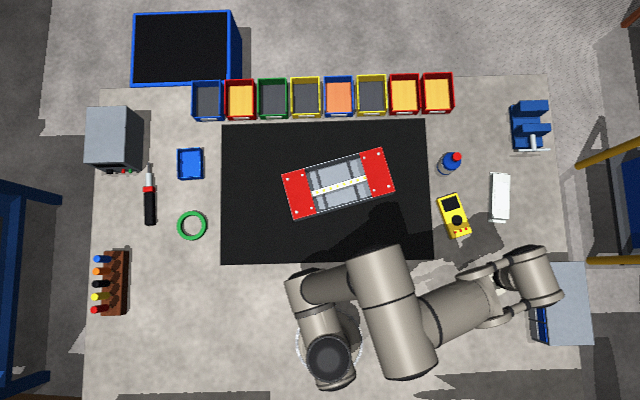

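View pics/scene0.png

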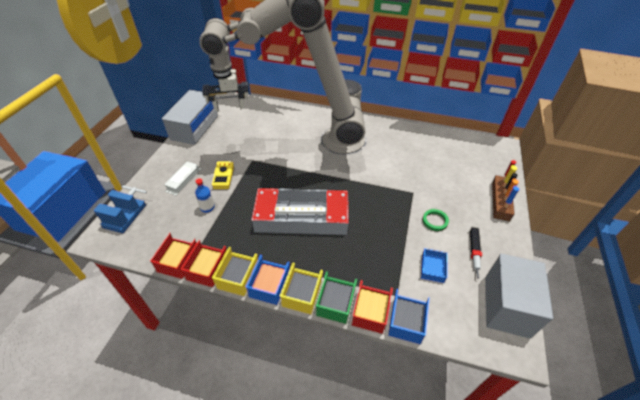

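The top view shows red hoods at about (298,195) and (377,171), the bar between them from (312,190) to (367,181), the bottle at (450,162) and the meter at (454,215). The scene view agrees. I'll localise the housing and bar now.

```bash
cat >h.py <<'E'
import numpy as np,cv2
from scipy.spatial.transform import Rotation as R
from cell import robot
def pose(n,st=None):
    m=robot.camera_model(n);K=m["camera_matrix"]
    if n=="wrist":
        T=R.from_euler("xyz",st["tool_rot"]).as_matrix(); M=m["mount"]
        return K,T@M[:3,:3],T@M[:3,3]+st["tool_pos"]
    return K,R.from_euler("xyz",m["attitude"]).as_matrix(),np.array(m["position"])
def cast(px,z,K,C,p):
    px=np.atleast_2d(px).astype(float)
    d=np.c_[px,np.ones(len(px))]@np.linalg.inv(K).T@C.T
    return p+d*((z-p[2])/d[:,2])[:,None]
def blobs(mask,amin):
    cs,_=cv2.findContours(mask.astype(np.uint8)*255,cv2.RETR_EXTERNAL,cv2.CHAIN_APPROX_NONE)
    return sorted([c for c in cs if cv2.contourArea(c)>amin],key=cv2.contourArea)[::-1]
E
python3 - <<'E'
from h import *
im=cv2.imread("pics/top0.png").astype(int);b,g,r=im[...,0],im[...,1],im[...,2]
red=(r>130)&(g<70)&(b<70); roi=np.zeros_like(red);roi[135:230,270:410]=1
P=pose("top")
cen=[]
for c in blobs(red&roi,200):
    q=cv2.minAreaRect(c);w=cast(q[0],.076,*P)[0];cen.append(w)
    print("hood",q,w,cast(cv2.boxPoints(q),.076,*P)[:,:2].round(3).tolist())
a,bb=cen[:2];print("mid",(a+bb)/2,"len",np.linalg.norm(a-bb),"yaw",np.degrees(np.arctan2(*(a-bb)[[1,0]])))
w=(r>215)&(g>200)&roi
for c in blobs(w,60):
    q=cv2.minAreaRect(c);print("bar",q,cast(q[0],.045,*P)[0],cast(cv2.boxPoints(q),.045,*P)[:,:2].round(3).tolist())
print(robot.observe()["tool_pos"])
E
```

```text
hood ((376.8274230957031, 171.64768981933594), (47.187103271484375, 23.98130989074707), 72.6459732055664) [ 0.57311527 -0.18716713  0.076     ] [[0.643, -0.126], [0.666, -0.207], [0.504, -0.248], [0.482, -0.168]]
hood ((298.4122009277344, 193.8690643310547), (46.30488204956055, 24.000089645385742), 74.57783508300781) [0.5030786  0.08709536 0.076     ] [[0.573, 0.148], [0.593, 0.066], [0.435, 0.027], [0.415, 0.107]]
mid [ 0.53809693 -0.05003589  0.076     ] len 0.2830636850619305 yaw -75.67488566016567
bar ((338.85125732421875, 185.15396118164062), (5.282503604888916, 55.94462203979492), 73.0724868774414) [ 0.53517084 -0.05449296  0.045     ] [[0.518, 0.043], [0.571, -0.148], [0.552, -0.153], [0.5, 0.038]]
[ 0.21916342 -0.47668899  0.23411608]
```

```bash
python3 -m jog '[[[0.2,0.03,-0.012,0,-0.1],[0.2,0.06,-0.024,0,-0.2],[0.2,0.1,-0.039,0,-0.3],[0.2,0.151,-0.058,0,-0.463],[0.2,0.151,-0.058,0,-0.463]]]'
```

```text
time: 0.52
tool_pos: [0.3346, -0.3575, 0.2345]
tool_rot: [-3.141, -0.002, 0.903]
contact_force: [-0.3, 0.3, 0.5]
opening: 0.0633
grip_force: 0.0
```

```bash
python3 -m jog '[[[0.2,0.04,0.004,0,-0.12],[0.2,0.08,0.008,0,-0.24],[0.2,0.12,0.012,0,-0.36],[0.2,0.161,0.015,0,-0.463],[0.2,0.161,0.015,0,-0.463]]]'
python3 -m jog '[[[0.2,0.035,0.02,0,-0.12],[0.2,0.07,0.04,0,-0.24],[0.2,0.105,0.06,0,-0.36],[0.2,0.137,0.086,0,-0.463],[0.2,0.137,0.086,0,-0.463]]]'
python3 - <<'E'
from h import *
s=robot.observe();im=robot.read_camera("wrist")
cv2.imwrite("pics/w1.png",im[:,:,::-1]);np.save("w1.npy",np.r_[s["tool_pos"],s["tool_rot"]]);print(s["tool_pos"],s["tool_rot"],s["time"])
E
```

```text
time: 0.93
tool_pos: [0.4483, -0.2399, 0.2344]
tool_rot: [3.141, -0.003, 1.368]
contact_force: [-0.3, 0.3, -0.3]
opening: 0.0555
grip_force: 0.0
time: 1.35
tool_pos: [0.5616, -0.1251, 0.2339]
tool_rot: [3.14, -0.001, 1.829]
contact_force: [-1.4, -0.3, -0.5]
opening: 0.0548
grip_force: 0.0
[ 0.56157689 -0.12513924  0.23392477] [ 3.13963578e+00 -1.41073437e-03  1.82917511e+00] 1.35
```

View pics/w1.png

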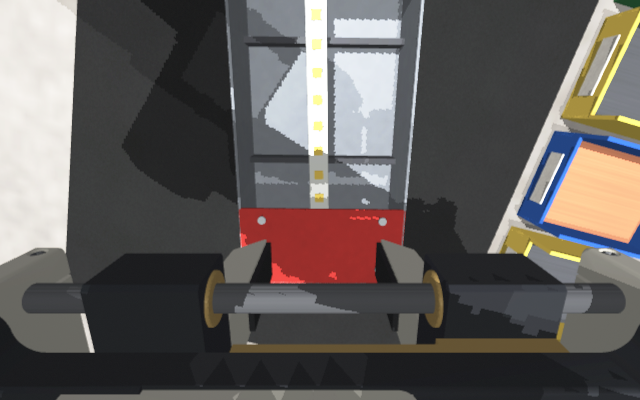

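The wrist view shows the hood edge at row 209 between columns 241 and 405, the bar at columns 310–329 near that edge and 305–328 at the top of the frame, and the ribs at rows 42 and 158.

```bash
python3 - <<'E'
from h import *
s=np.load("w1.npy");S=dict(tool_pos=s[:3],tool_rot=s[3:]);P=pose("wrist",S)
e=cast([[241,209],[405,209]],.076,*P);rib=cast([[320,158],[325,42]],.025,*P)
T=R.from_euler("xyz",S["tool_rot"]).as_matrix()
im=cv2.imread("pics/w1.png").astype(int);w=(im[...,2]>225)&(im[...,1]>215)&(im[...,0]>200);w|=(im[...,2]>200)&(im[...,1]>150)&(im[...,0]<110)
L=[];
for r in range(4,145,4):
    c=np.flatnonzero(w[r,298:331])+298
    if len(c)>8:L.append([(c[0]+c[-1])/2,r])
b=cast(L,.045,*P);k=np.polyfit((b-S["tool_pos"])@T[:,0],(b-S["tool_pos"])@T[:,1],1)
print("hood edge world",e,"\n tool",(e-S["tool_pos"])@T,"\n rib tool",(rib-S["tool_pos"])@T,"\nbar y=kx+c",k,len(L))
x=((e-S["tool_pos"])@T)[:,:2];print("housing edge slope (x per y)",(x[1,0]-x[0,0])/(x[1,1]-x[0,1]))
E
```

```text
hood edge world [[ 0.48941821 -0.16367383  0.076     ]
 [ 0.64565883 -0.12250289  0.076     ]] 
 tool [[-0.01904071 -0.07991835  0.15774198]
 [-0.019158    0.08165536  0.15805799]] 
 rib tool [[ 0.02360825 -0.00247332  0.20895385]
 [ 0.13947839  0.0028229   0.20912767]] 
bar y=kx+c [-0.01182585 -0.00415822] 36
housing edge slope (x per y) -0.0007259405515424727
```

```bash
python3 -m jog '[[[0,0,-0.004,0.04,-0.012],[0,0,-0.004,0.08,-0.012],[0,0,-0.004,0.12,-0.012],[0,0,-0.004,0.155,-0.012],[0,0,-0.004,0.155,-0.012]]]'
python3 -m jog '[[[0,0,0,0.012,0],[0,0,0,0.024,0],[0,0,0,0.036,0],[0,0,0,0.047,0],[0,0,0,0.052,0]]]'
```

```text
time: 1.82
tool_pos: [0.5487, -0.1301, 0.073]
tool_rot: [-3.13, -0.008, 1.829]
contact_force: [-1.8, 0.9, 0.3]
opening: 0.0458
grip_force: 0.0
time: 2.23
tool_pos: [0.5538, -0.1313, 0.0279]
tool_rot: [-3.141, 0.0, 1.83]
contact_force: [-0.2, -0.3, 0.2]
opening: 0.046
grip_force: 0.0
```

```bash
python3 -m jog '[[[0,0.004,0.005,0,0],[0,0.004,0.005,0,0],[0,0.004,0.005,0,0]]]'
python3 -m jog '[[[-1,0,0,0,0],[-1,0,0,0,0],[-1,0,0,0,0],[-1,0,0,0,0],[-1,0,0,0,0]]]' 30
```

```text
time: 2.48
tool_pos: [0.5586, -0.1254, 0.0287]
tool_rot: [3.14, 0.001, 1.832]
contact_force: [-0.1, 0.8, 0.1]
opening: 0.0461
grip_force: 0.0
time: 2.9
tool_pos: [0.5578, -0.1255, 0.0279]
tool_rot: [-3.142, 0.0, 1.832]
contact_force: [-1.6, -1.0, 1.6]
opening: 0.0198
grip_force: 29.9
```

```bash
python3 -m jog '[[[-1,0,0,-0.005,0],[-1,0,0,-0.01,0],[-1,0,0,-0.015,0],[-1,0,0,-0.015,0]]]' 45
python3 -m jog '[[[-1,0.01,0,0,0],[-1,0.02,0,0,0],[-1,0.03,0,0,0],[-1,0.04,0,0,0],[-1,0.04,0,0,0]]]'
python3 - <<'E'
from h import *
s=robot.observe();im=robot.read_camera("wrist")
cv2.imwrite("pics/w2.png",im[:,:,::-1]);print(s["tool_pos"],s["contact_force"],s["torque"])
E
```

```text
time: 3.23
tool_pos: [0.5586, -0.1257, 0.044]
tool_rot: [3.14, 0.001, 1.832]
contact_force: [0.5, 0.3, -1.9]
opening: 0.0196
grip_force: 44.9
time: 3.65
tool_pos: [0.5464, -0.0842, 0.0424]
tool_rot: [-3.14, -0.001, 1.834]
contact_force: [0.7, 0.0, -1.7]
opening: 0.0197
grip_force: 44.9
[ 0.54640872 -0.08421135  0.0424426 ] [ 0.7259938   0.01356564 -1.73211463] [-0.09059836 -0.11860003 -0.02814837]
```

View pics/w2.png

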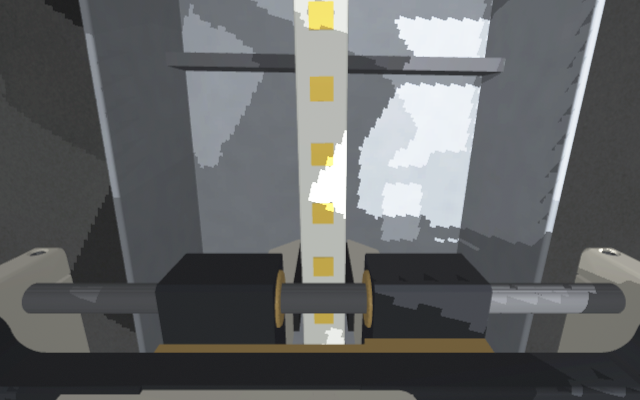

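```bash
python3 -m jog '[[[-1,0.003,0,0,0],[-1,0.006,0,0,0],[-1,0.008,0,0,0],[-1,0.008,0,0,0]]]'
python3 - <<'E'
from h import *
s=robot.observe();im=robot.read_camera("scene")
cv2.imwrite("pics/s2.png",cv2.resize(im[160:260,220:380,::-1],None,fx=5,fy=5,interpolation=cv2.INTER_CUBIC));print(s["tool_pos"],s["contact_force"],s["torque"])
E
```

```text
time: 4.03
tool_pos: [0.5453, -0.0789, 0.0427]
tool_rot: [-3.141, -0.0, 1.832]
contact_force: [-0.5, -0.9, -1.2]
opening: 0.0195
grip_force: 44.9
[ 0.54534466 -0.07886448  0.04267975] [-0.5033574  -0.90707611 -1.23869706] [-0.15840316 -0.17309888 -0.01935204]
```

View pics/s2.png

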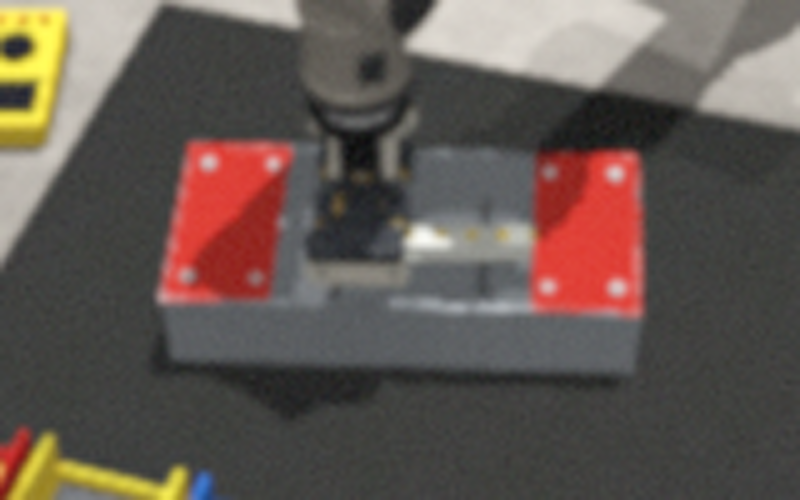

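```bash
python3 -m jog '[[[-1,0,0,0,0],[-1,0,0,-0.005,0],[-1,0,0,-0.01,0],[-1,0,0,-0.015,0],[-1,0,0,-0.02,0]]]' 5
python3 -m jog '[[[-1,0,0,-0.006,0],[-1,0,0,-0.012,0],[-1,0,0,-0.018,0],[-1,0,0,-0.024,0],[-1,0,0,-0.03,0]]]'
python3 - <<'E'
from h import *
s=robot.observe();im=robot.read_camera("scene")
cv2.imwrite("pics/s3.png",cv2.resize(im[140:260,220:380,::-1],None,fx=5,fy=5,interpolation=cv2.INTER_CUBIC));print(s["tool_pos"],s["contact_force"],s["torque"])
E
```

```text
time: 4.5
tool_pos: [0.5457, -0.0792, 0.0635]
tool_rot: [3.141, 0.0, 1.832]
contact_force: [-0.2, -0.7, -2.1]
opening: 0.02
grip_force: 5.0
time: 4.92
tool_pos: [0.5455, -0.0791, 0.0934]
tool_rot: [3.141, 0.0, 1.832]
contact_force: [-0.5, -0.2, -0.8]
opening: 0.0202
grip_force: 5.0
[ 0.54550501 -0.07905844  0.0934431 ] [-0.46093394 -0.17919085 -0.7745148 ] [-0.01975425 -0.10195442  0.04225805]
```

View pics/s3.png

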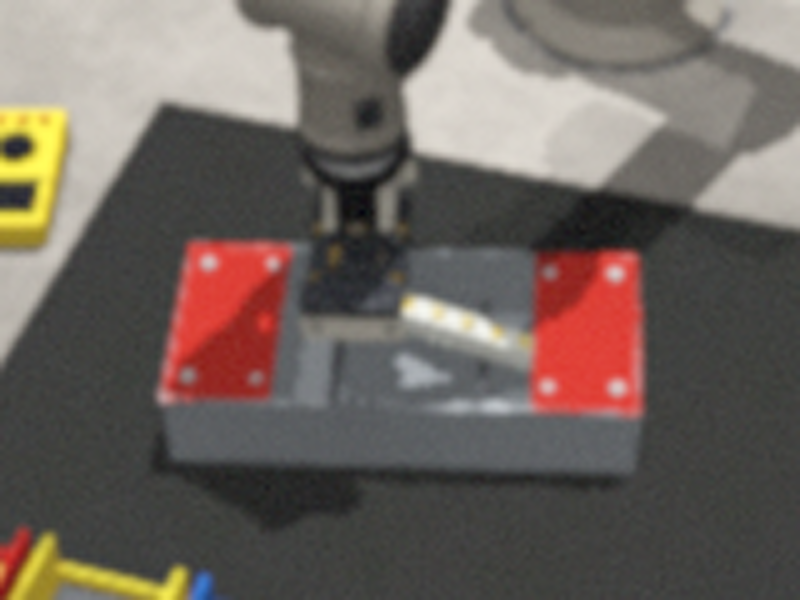

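The bar is tilted: its lower end is still under the right hood near (530,340), and the held end is raised. I'll firm up the grip and draw it out along its axis.

```bash
python3 -m jog '[[[-1,0,0,0,0],[-1,0,0,0,0],[-1,0,0,0,0],[-1,-0.01,0,-0.005,0],[-1,-0.02,0,-0.01,0]]]' 45
python3 -m jog '[[[-1,-0.015,0,-0.008,0],[-1,-0.03,0,-0.016,0],[-1,-0.045,0,-0.024,0],[-1,-0.06,0,-0.032,0],[-1,-0.075,0,-0.04,0]]]'
python3 -m jog '[[[-1,0,0,-0.02,0],[-1,0,0,-0.045,0],[-1,0,0,-0.075,0],[-1,0,0,-0.105,0],[-1,0,0,-0.13,0]]]'
python3 -m jog '[[[-1,0.01,0,0,0],[-1,0.02,0,0,0],[-1,0.03,0,0,0],[-1,0.03,0,0,0],[-1,0.03,0,0,0]]]'
python3 - <<'E'
from h import *
s=robot.observe();im=robot.read_camera("scene")
cv2.imwrite("pics/s4.png",cv2.resize(im[60:260,180:420,::-1],None,fx=3,fy=3,interpolation=cv2.INTER_CUBIC));cv2.imwrite("pics/t4.png",robot.read_camera("top")[:,:,::-1])
print(s["tool_pos"],s["contact_force"],s["grip_force"],s["opening"])
E
```

```text
time: 5.38
tool_pos: [0.5502, -0.0985, 0.1024]
tool_rot: [-3.14, -0.001, 1.833]
contact_force: [0.3, -0.5, -2.1]
opening: 0.0194
grip_force: 45.0
time: 5.8
tool_pos: [0.57, -0.1725, 0.1431]
tool_rot: [-3.141, -0.0, 1.831]
contact_force: [0.6, 0.7, -1.9]
opening: 0.0198
grip_force: 45.0
time: 6.22
tool_pos: [0.5699, -0.1719, 0.275]
tool_rot: [3.141, 0.001, 1.831]
contact_force: [0.5, 0.3, -1.3]
opening: 0.0193
grip_force: 45.0
time: 6.63
tool_pos: [0.5616, -0.141, 0.2714]
tool_rot: [-3.139, -0.001, 1.833]
contact_force: [-0.0, -0.7, -2.1]
opening: 0.0196
grip_force: 45.0
[ 0.56160319 -0.14100214  0.27139047] [-0.02251752 -0.70884261 -2.08733048] 44.99937057495117 0.019625046047061057
```

View pics/s4.png

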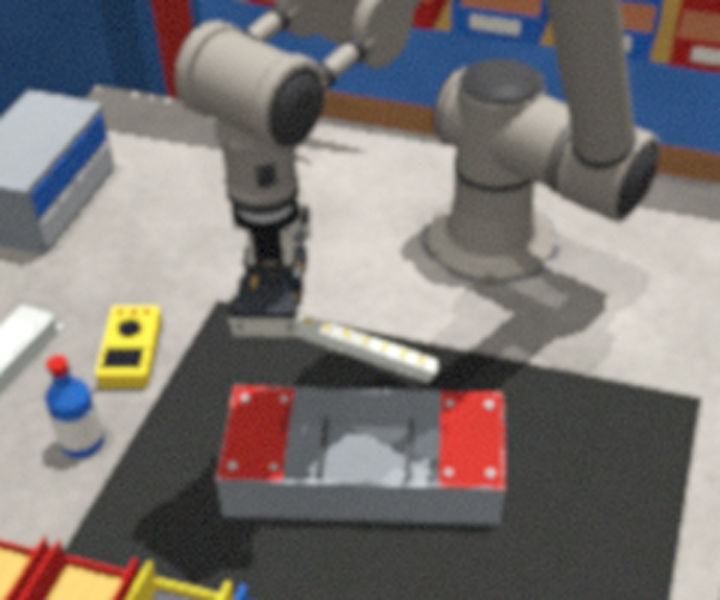

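The bar is clear of the housing and held at roughly 25°. Its low end is near 0.19 m and its middle is over the housing. The housing and bystanders look undisturbed. I'll let it settle, then hand in.

```bash
python3 -m jog '[[[-1,0,0,0,0],[-1,0,0,0,0],[-1,0,0,0,0],[-1,0,0,0,0],[-1,0,0,0,0]]]' && python3 -c "
from cell import robot
print(robot.hand_in())"
```

```text
time: 7.15
tool_pos: [0.5622, -0.142, 0.2727]
tool_rot: [-3.142, 0.0, 1.832]
contact_force: [-1.0, 1.0, -1.6]
opening: 0.0196
grip_force: 45.0
the job is handed in; nothing more can be done
None
```

I drew the bar out diagonally and handed the job in at about 7 s with it held at rest over the housing, its lower end about 0.19 m above the bench by my estimate; the hand-in gave no verdict, and in the last scene picture the housing, bottle and meter looked undisturbed.

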